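Make up two chilled sample kits for dispatch

ROBOT

A 6-joint arm with a two-finger parallel gripper is mounted at the origin on the work surface. World frame = base frame: x ahead of the robot, y to its left, z up, the work surface at z = 0. Lengths are in m, angles in rad, forces in N, time in s.
With the tool pointing down it reaches from about 0.4 to 0.925 m from the base axis. Payload 3.4 kg.
Tool frame: the origin (TCP) lies at the very end of the fingers, on their centre line; the grasp point (between the pads) lies 19 mm behind it; z points along the fingers, y is the line along which they close (so a half turn about z gives the same grasp; the last joint's range is limited). The gripper opens to 85 mm and grips with 20 to 120 N. Pads are 22 mm wide; open, the fingers measure 114 mm over their backs; the gripper's body (76 mm by 85 mm) begins 54 mm behind the grasp point. The pads swing forward as they close: fully open they stand 13 mm farther back than shut.
Start: joints at [-1.347, 0.307, 1.506, -0, 1.328, -0.073], TCP at [0.169, -0.55, 0.231] pointing down, gripper open.
Joint ranges: [-3.12, 3.12], [-1.05, 2.28], [0.14, 2.33], [-1.42, 4.57], [0.1, 2.73], [-2.68, 2.68]. Speed limits (rad/s): [2.57, 2.57, 3.14, 3.14, 3.14, 3.14].

INTERFACE

Orientations are given as a unit quaternion [x, y, z, w].
In Python, from workcell import bot, eyes gives the robot as it stands. The module is installed in compiled form; this text tells all that it offers.
- The arm moves only by the tool servo_tool, never from a script. Its argument "plan" is a list that holds one entry, the list of rows, each a list of 5 numbers: the shift along the tool's x, y, z in m, then the turn about the tool's z in degrees, then the gripper's target within -1 to 1 (fully open at 1, half-way at 0, shut at -1). A call has 1 to 8 rows; each row is the pose to reach, as a shift and turn from the pose commanded when the call began, along the tool's axes at that moment; what a row does not reach only later rows make up. A row lasts 1/12 s, in which the tool goes at most 41.7 mm and 7.16 degrees, less where a joint would pass 70% of its speed; a pose out of reach is approached as far as the arm can. A call with a gripper value outside its range is refused whole. The fingers move at their own pace and stop on an object; "newtons" is the grip in N (left out, the last holds). Time passes only in rows, so rows that repeat a pose let the fingers close. It gives the time, the measured TCP pose, the force, the opening and the grip force at its end, in the units of the state.
- bot.observe(): the state, without advancing time (a new reading comes with each control period).
- eyes.get_image(name): name is "scene" or "top" or "wrist"; returns the picture (384x512x3 uint8, red, green, blue); there is no depth.
- eyes.camera_params(name): a dict with "mtx" (3x3 intrinsics, pixels), "world_from_camera" (4x4, takes a point from camera to world coordinates). Camera axes: x right, y down, z forward; pixel columns grow to the right and rows downward; lengths in m; the calibration is good to about 2 mm. A picture is of the moment at which its call begins: read the wrist's pose just before it. camera_params takes no time and is no camera call; for the wrist camera it gives the pose at the moment of the call.
- bot.job_done(): hands the job in; it is judged then, once.
The state is a dict: "t": time; "joints": joint angles; "joint_vel": joint speeds; "joint_torque": joint torques, N m; "position": TCP position; "ee_rot": TCP orientation; "force": force on the tool from outside, world axes, zero at the start; "wrist_torque": the same for the moment, N m; "grip_width": opening from 0.0 (shut) to 1.0 (fully open); "finger_force": force on a finger pad.
Only numpy, scipy, OpenCV 4.12 (cv2) and the standard library are available. Lean on these libraries where they do the work, as an engineer would, in place of code of your own. Each camera call takes 0.05 s, during which the arm holds its last target. There are 200 camera calls.

TASK

Make up the two sample kits for dispatch: in the long tray the round bottle and the squat jar, one in each end cell (either way round), and in the short tray the square bottle in its square cell; fill the gap left in each tray with the cold pack that fills it best. Everything must stand upright on the floor of its cell, and the glass be set down gently, not dropped. Leave the spare cold pack standing on the bench and do not disturb the beaker and the tape.

Things in the scene. Friction and masses are not known exactly. Their poses are not given: they have to be found in the camera images.
- long_tray: Long cardboard shipping tray, 214 x 78 x 40 mm outside, origin at the centre of its underside. A row of cells along its y axis: two end cells 70 mm long, centred at y = +68 and -68 mm, and between them the gap, 58 mm long, centred at y = 0. Cells are 70 mm across (x); walls, partitions and floor 4 mm thick; rim 40 mm above the bench. z is up. Fixed.
- short_tray: Short cardboard shipping tray, 116 x 78 x 40 mm outside, origin at the centre of its underside. A row of cells along its y axis: the square cell, 70 mm long, centred at y = -19 mm, and the narrow gap, 34 mm long, centred at y = +37 mm. Cells are 70 mm across (x); walls, partitions and floor 4 mm thick; rim 40 mm above the bench. z is up. Fixed.
- round_bottle_mid (a point): Round amber glass bottle, standing, 112 mm tall: body 54 mm across up to 58 mm, shoulder up to 73 mm, neck 30 mm across, white cap 36 mm across from 86 mm to the top. About 240 g. The point is on its axis half-way up, 56 mm above its foot.
- squat_jar_mid (a point): Squat round amber glass jar, standing, 78 mm tall and 54 mm across, its white lid as wide as the jar, from 54 mm to the top. About 200 g. The point is on its axis half-way up, 39 mm above its foot.
- square_bottle_mid (a point): Square amber glass bottle, standing, 104 mm tall: body 50 x 50 mm (sides along its own x and y) up to 60 mm, shoulder up to 70 mm, neck 28 mm across, round white cap 34 mm across from 80 mm to the top. About 220 g. The point is on its axis half-way up, 52 mm above its foot.
- pack_thin_mid (a point): The thinnest of three blue hard-shell cold packs, each standing on end on the bench: 60 mm wide (its own x axis), 84 mm tall, this one 24 mm thick (its own y axis), about 120 g. The point is its centre, 42 mm above its foot.
- pack_medium_mid (a point): The middle one of three blue hard-shell cold packs, each standing on end on the bench: 60 mm wide (its own x axis), 84 mm tall, this one 36 mm thick (its own y axis), about 180 g. The point is its centre, 42 mm above its foot.
- pack_thick_mid (a point): The thickest of three blue hard-shell cold packs, each standing on end on the bench: 60 mm wide (its own x axis), 84 mm tall, this one 48 mm thick (its own y axis), about 240 g. The point is its centre, 42 mm above its foot.
- beaker_mid (a point): Empty glass beaker, 68 mm across, 90 mm tall, standing to the left of the work (+y), not needed. The point is its centre, 45 mm above its foot.
- tape_mid (a point): Roll of brown packing tape lying flat to the right of the work (-y), 100 mm across, 48 mm high, not needed. The point is its centre, 24 mm above the bench.
Not all that is in view belongs to the job. Leave any pink or yellow look-alike of the part that bears squat_jar_mid alone.

How it is judged:
At the end, for the whole second after the job is handed in: Bottle and jar in the long tray's end cells, square bottle in the short tray's square cell (13 mm); thick pack in the middle gap, thin pack in the narrow gap (9 mm); all on the cell floors (6 mm) and upright (0.12 rad); medium pack upright on the bench; all at rest (x of round_bottle_mid in the frame of long_tray between -0.013 and 0.013 m and (y of round_bottle_mid in the frame of long_tray between 0.055 and 0.081 m or y of round_bottle_mid in the frame of long_tray between -0.081 and -0.055 m) and z of round_bottle_mid in the frame of long_tray between 0.054 and 0.066 m and angle between each of round_bottle_mid, squat_jar_mid, square_bottle_mid, pack_thick_mid, pack_thin_mid, pack_medium_mid's own z axis and vertical below 0.12 rad and x of squat_jar_mid in the frame of long_tray between -0.013 and 0.013 m and (y of squat_jar_mid in the frame of long_tray between 0.055 and 0.081 m or y of squat_jar_mid in the frame of long_tray between -0.081 and -0.055 m) and z of squat_jar_mid in the frame of long_tray between 0.037 and 0.049 m and x of square_bottle_mid in the frame of short_tray between -0.013 and 0.013 m and y of square_bottle_mid in the frame of short_tray between -0.032 and -0.006 m and z of square_bottle_mid in the frame of short_tray between 0.05 and 0.062 m and x of pack_thick_mid in the frame of long_tray between -0.009 and 0.009 m and y of pack_thick_mid in the frame of long_tray between -0.009 and 0.009 m and z of pack_thick_mid in the frame of long_tray between 0.04 and 0.052 m and x of pack_thin_mid in the frame of short_tray between -0.009 and 0.009 m and y of pack_thin_mid in the frame of short_tray between 0.028 and 0.046 m and z of pack_thin_mid in the frame of short_tray between 0.04 and 0.052 m and height (world z) of pack_medium_mid below 0.055 m and linear speed of each of round_bottle, squat_jar, square_bottle, pack_thin, pack_medium, pack_thick below 0.02 m/s); the robot touches nothing.
It fails at once if the beaker or the tape is shifted by more than 20 mm (distance of any of beaker_mid, tape_mid from where it was at the start of the episode above 0.02 m).
It fails at once if a glass container falls (free of the fingers and faster than 0.6 m/s, a drop of about 2 cm) ((linear speed of round_bottle above 0.6 m/s and contact force between round_bottle and the fingers below 0.2 N) or (linear speed of squat_jar above 0.6 m/s and contact force between squat_jar and the fingers below 0.2 N) or (linear speed of square_bottle above 0.6 m/s and contact force between square_bottle and the fingers below 0.2 N)).
It also fails if it takes over 134 s, if anything falls off the work surface, if the arm or the gripper's body presses on something with over 40 N, if the wrist force passes 120 N, or if a joint passes its speed limit or range.

## Working session

There is one attempt and no reset: what is moved stays moved. The work goes in short steps, Python scripts to look and compute and a tool call to move; the robot and the scene stay as the last step left them, time stands still between calls to the robot, and variables do not carry over. Pictures are saved under pics/ and viewed, at most 14 in all, crops included, and the job is handed in when it is done.

Besides the shell and the picture viewer there is one more tool, called after "Call:" by a JSON object that holds its "api" and its "payload", one argument or row to a line. servo_tool: Moves the arm, as the interface text tells. Its arguments: {"type":"object","properties":{"plan":{"type":"array"},"newtons":{"type":"number"}},"required":["plan"]}

```bash
mkdir -p pics
python3 - <<'E'
from workcell import bot, eyes
import cv2, numpy as np
print(bot.observe())
for n in ("scene","top"):
    im=eyes.get_image(n); cv2.imwrite(f"pics/{n}0.png",im[:,:,::-1]); p=eyes.camera_params(n); print(n,np.round(p["mtx"],1).tolist(),np.round(p["world_from_camera"],4).tolist())
E
```

```text
{'t': 0.0, 'joints': array([-1.34645721e+00,  3.07550413e-01,  1.50766476e+00, -2.18968927e-05,
        1.32838061e+00, -7.34747499e-02]), 'joint_vel': array([ 1.48026957e-06,  7.40740015e-05, -7.92325492e-04,  1.27295447e-03,
        1.94047751e-04,  1.37918698e-04]), 'joint_torque': array([-1.05247182e-03, -4.57552600e+01, -2.51914269e+01,  1.29379655e-04,
        1.35236428e-02, -5.02961512e-06]), 'position': array([ 0.1685523 , -0.54902162,  0.23039722]), 'ee_rot': array([ 9.88932945e-01,  1.48359788e-01, -8.60740274e-05, -9.97915431e-04]), 'force': array([-0.10169596, -0.30098495, -0.46274965]), 'wrist_torque': array([-0.00554213, -0.00631979, -0.06155178]), 'finger_force': 0.0, 'grip_width': 1.0013243427097238}
scene [[419.2, 0.0, 250.7], [0.0, 419.2, 187.5], [0.0, 0.0, 1.0]] [[0.8162, 0.4331, -0.3823, 0.9662], [0.5777, -0.6089, 0.5436, -0.7472], [0.0027, -0.6646, -0.7472, 1.0694], [0.0, 0.0, 0.0, 1.0]]
top [[430.2, 0.0, 250.2], [0.0, 430.2, 183.8], [0.0, 0.0, 1.0]] [[0.0184, -0.9995, 0.0272, 0.4017], [-0.9997, -0.018, 0.0147, -0.0157], [-0.0142, -0.0275, -0.9995, 1.1418], [0.0, 0.0, 0.0, 1.0]]
```

View pics/top0.png

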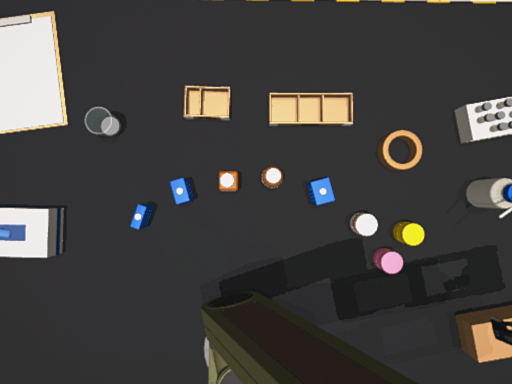

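View pics/scene0.png

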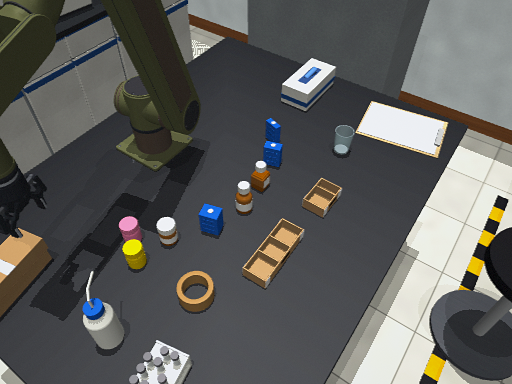

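The top view shows: round bottle cap (273,177), square bottle cap (228,181), white-lidded jar (366,225), packs thick (321,191), medium (181,191), thin (141,217); long tray (311,109), short tray (207,103), whose narrow gap is to the left (+y). 
Candidates for the jar: white lid (366,225), yellow (410,234), pink (390,262). I choose the white-lidded amber one at (366,225).

Run:
```python
import cv2, numpy as np
im=cv2.imread("pics/top0.png")
c=im[80:250,120:440]; c=cv2.resize(c,(800,425),interpolation=cv2.INTER_CUBIC); cv2.imwrite("pics/crop_top.png",c)
s=cv2.imread("pics/scene0.png")[195:285,90:190]; cv2.imwrite("pics/crop_jar.png",cv2.resize(s,(500,450)))
for (u,v) in [(321,191),(315,188),(325,203),(181,191),(176,186),(141,217),(366,225),(273,177),(228,181),(270,94),(311,109),(352,109)]: print((u,v),im[v,u])
```

```text
(321, 191) [240 244 248]
(315, 188) [239 158  86]
(325, 203) [139  74  44]
(181, 191) [239 244 250]
(176, 186) [239 147  74]
(141, 217) [190 150 139]
(366, 225) [238 238 241]
(273, 177) [239 239 242]
(228, 181) [239 239 241]
(270, 94) [113 165 208]
(311, 109) [149 210 242]
(352, 109) [156 200 241]
```

View pics/crop_top.png

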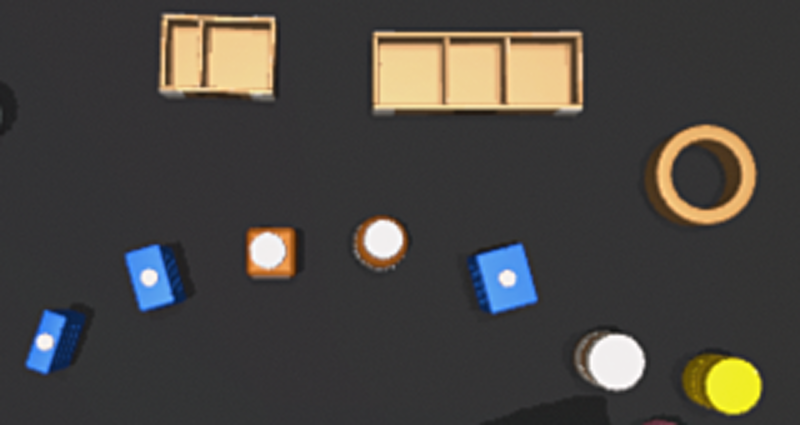

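View pics/crop_jar.png

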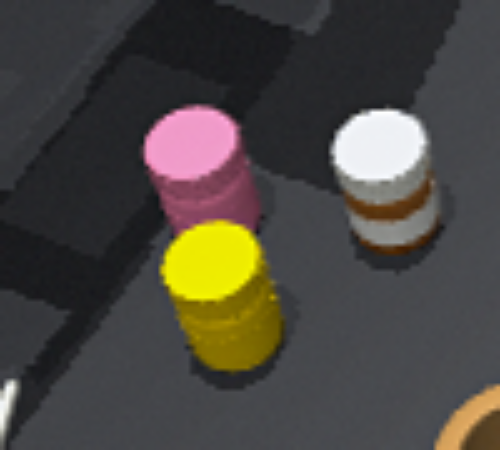

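The crops confirm the white-lidded amber jar (crop 385,180 → scene ~(167,231)), with yellow and pink look-alikes to its left; the pack tops are bright blue with a white centre dot.

```bash
cat > h.py <<'E'
import cv2, numpy as np
from workcell import bot, eyes
from scipy.spatial.transform import Rotation as R
def grab(n,name=None):
    p=eyes.camera_params(n); im=np.ascontiguousarray(eyes.get_image(n)[:,:,::-1])
    if name: cv2.imwrite(f"pics/{name}.png",im)
    return im,p
def plane(p,uv,z):
    uv=np.atleast_2d(uv).astype(float); T=np.array(p["world_from_camera"]); K=np.array(p["mtx"])
    d=(np.c_[uv,np.ones(len(uv))]@np.linalg.inv(K).T)@T[:3,:3].T; o=T[:3,3]
    return (o+d*((z-o[2])/d[:,2])[:,None])[:,:2]
def blob(mask,uv,r=40):
    n,l,st,c=cv2.connectedComponentsWithStats(mask.astype(np.uint8))
    d=[np.hypot(*(c[i]-uv)) if st[i,4]>15 else 1e9 for i in range(1,n)]; i=1+int(np.argmin(d))
    return l==i,c[i],st[i,4]
def rect(p,m,z):
    cs,_=cv2.findContours(m.astype(np.uint8),cv2.RETR_EXTERNAL,cv2.CHAIN_APPROX_NONE)
    c=max(cs,key=cv2.contourArea)[:,0,:]
    w=plane(p,c,z).astype(np.float32)*1000
    (x,y),(a,b),an=cv2.minAreaRect(w)
    return x,y,a,b,an
E
python3 - <<'E'
from h import *
im=cv2.imread("pics/top0.png"); p=eyes.camera_params("top")
b,g,r=[im[:,:,i].astype(int) for i in range(3)]
white=(b>215)&(g>215)&(r>215)
for n,uv,z in [("round",(273,175),.112),("square",(227,180),.104),("jar",(366,224),.078)]:
    m,c,a=blob(white,uv); w=plane(p,c,z)[0]*1000; q=rect(p,m,z); print(n,c.round(1),a,w.round(1),np.round(q,1))
blue=((b>200)&(b-r>60))|(white)
for n,uv in [("thick",(322,191)),("med",(180,190)),("thin",(138,217))]:
    m,c,a=blob(blue,uv); print(n,c.round(1),a,(plane(p,c,.084)[0]*1000).round(1),np.round(rect(p,m,.084),1))
tan=(r-b>35)&(r>110)
for n,uv in [("long",(311,109)),("short",(207,102))]:
    m,c,a=blob(tan,uv); print(n,a,c.round(1),np.round(rect(p,m,.04),1),np.round(rect(p,m,.0),1))
    ys,xs=np.where(m);print(xs.min(),xs.max(),ys.min(),ys.max())
E
```

```text
round [273.  175.3] 164 [451.  -54.7] [450.6 -54.7  32.2  32.2  46. ]
square [226.8 179.8] 139 [438.6  56.4] [438.7  56.5  29.1  30.7  46.1]
jar [366.2 224.2] 353 [ 336.4 -286.9] [ 337.  -287.6   49.1   51.5    1.1]
thick [322.3 190.9] 429 [ 416.4 -177.1] [ 416.6 -177.2   57.6   45.6   16.1]
med [179.3 190.5] 313 [410.8 174.4] [410.9 174.4  57.6  33.6  17. ]
thin [137.9 216.4] 191 [345.1 275.2] [345.3 275.   20.7  57.2  71.9]
long 2396 [309.9 108.7] [ 629.3 -150.6   77.6  213.1    0.9] [ 637.5 -155.5   80.4  220.8    0.9]
269 352 93 123
short 1236 [207.1 102.1] [642.  117.4  80.4 116.6   0.8] [650.8 122.2  83.3 120.8   0.8]
184 229 86 117
```

```bash
cat > go.py <<'E'
# usage: go.py x_mm y_mm z_mm yaw_deg : tool-frame shift to that TCP pose
import sys
from h import *
s=bot.observe(); r=R.from_quat(s["ee_rot"]); M=r.as_matrix(); yaw=np.degrees(np.arctan2(M[1,0],M[0,0]))
print("t",round(s["t"],2),"pos",(s["position"]*1000).round(1),"yaw",yaw.round(2),"tiltz",M[:,2].round(3),"w",round(s["grip_width"],3),"F",s["force"].round(1),"ff",round(s["finger_force"],1))
a=list(map(float,sys.argv[1:]))
for i in range(0,len(a),4):
    d=M.T@(np.array(a[i:i+3])/1000-s["position"]); print("shift",d.round(4),"turn",round((yaw-a[i+3]+180)%360-180,2))
E
python3 go.py 420 -180 300 106
```

```text
t 0.1 pos [ 168.5 -549.1  230.5] yaw 17.06 tiltz [-0.     0.002 -1.   ] w 0.995 F [0.  0.  0.1] ff 0.0
shift [ 0.3487 -0.2792 -0.069 ] turn -88.94
```

Call:
{"api": "servo_tool", "payload": {
  "plan": [
    [[0.02,-0.017,-0.005,-5.6,1],[0.043,-0.035,-0.009,-11,1],[0.065,-0.052,-0.013,-17,1],[0.087,-0.07,-0.017,-22,1],[0.11,-0.088,-0.022,-28,1],[0.13,-0.105,-0.026,-34,1],[0.152,-0.122,-0.03,-39,1],[0.174,-0.14,-0.035,-45,1]]
  ]
}}

```text
t: 0.77
position: [0.2942, -0.3634, 0.266]
ee_rot: [0.856, 0.517, -0.0, -0.001]
force: [0.6, 0.5, 0.1]
grip_width: 1.0
finger_force: 0.0
```

```bash
python3 go.py 420 -180 300 106
```

```text
t 0.77 pos [ 294.2 -363.4  266. ] yaw 62.3 tiltz [-0.001  0.001 -1.   ] w 1.0 F [0.6 0.5 0.1] ff 0.0
shift [ 0.2208  0.0261 -0.0339] turn -43.7
```

Call:
{"api": "servo_tool", "payload": {
  "plan": [
    [[0.028,0.003,-0.004,-5.5,1],[0.055,0.006,-0.008,-11,1],[0.083,0.01,-0.013,-16.5,1],[0.11,0.013,-0.017,-22,1],[0.138,0.016,-0.021,-27.5,1],[0.166,0.02,-0.025,-33,1],[0.193,0.023,-0.03,-38.5,1],[0.221,0.026,-0.034,-43.7,1]]
  ]
}}

```text
t: 1.43
position: [0.4208, -0.1804, 0.3003]
ee_rot: [0.602, 0.799, -0.0, -0.0]
force: [0.1, -0.0, -0.3]
grip_width: 0.998
finger_force: 0.0
```

```bash
python3 go.py 420 -180 300 106
python3 - <<'E'
from h import *
im,p=grab("wrist","w1"); print(np.round(p["mtx"],1).tolist(),np.round(p["world_from_camera"],3).tolist())
im,p=grab("top","top1")
E
```

```text
t 1.43 pos [ 420.8 -180.4  300.3] yaw 106.03 tiltz [-0.  0. -1.] w 0.998 F [ 0.1 -0.  -0.3] ff 0.0
shift [ 0.0006 -0.0006  0.0003] turn 0.03
[[298.5, 0.0, 251.6], [0.0, 298.5, 186.8], [0.0, 0.0, 1.0]] [[0.961, 0.265, 0.08, 0.401], [0.276, -0.919, -0.283, -0.109], [-0.001, 0.294, -0.956, 0.443], [0.0, 0.0, 0.0, 1.0]]
```

View pics/w1.png

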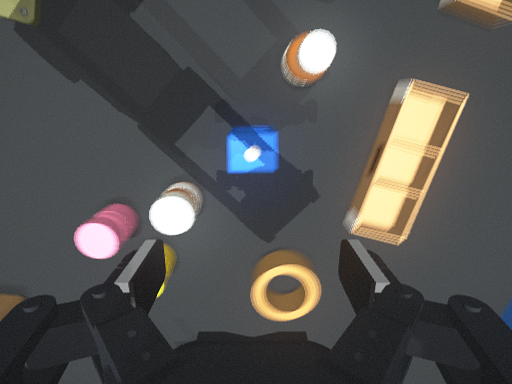

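The wrist view shows the thick pack with its dot at (253,153), jar (174,213), tape (286,290), long tray rim corners about (408,80), (468,95), (405,243), (348,222).

Run:
```python
from h import *
im=cv2.imread("pics/w1.png"); p=eyes.camera_params("wrist")
b,g,r=[im[:,:,i].astype(int) for i in range(3)]
white=(b>200)&(g>200)&(r>200)
m,c,a=blob(white,(253,153)); print("dot",c,a,plane(p,c,.084)*1000, plane(p,c,.086)*1000)
m,c,a=blob((b>120)&(b-r>40)|white,(253,150)); print(a,rect(p,m,.084))
m,c,a=blob(white,(174,213)); print("jar",c,a,plane(p,c,.078)*1000, rect(p,m,.078))
cv2.imwrite("pics/c2.png",cv2.resize(im[70:255,335:480],None,fx=3,fy=3,interpolation=cv2.INTER_CUBIC))
t=cv2.imread("pics/top1.png")
cv2.imwrite("pics/c3.png",cv2.resize(t[75:135,175:365],None,fx=4,fy=4,interpolation=cv2.INTER_CUBIC))
a=cv2.imread("pics/c2.png");b_=cv2.imread("pics/c3.png");W=max(a.shape[1],b_.shape[1]);
pad=lambda i:np.pad(i,((0,0),(0,W-i.shape[1]),(0,0)))
cv2.imwrite("pics/c23.png",np.vstack([pad(b_),pad(a)])[:])
print(a.shape,b_.shape)
```

```text
dot [251.3030303  153.98787879] 165 [[ 420.85265395 -172.92104964]] [[ 420.74644279 -172.55523948]]
2405 (419.5033874511719, -167.5463409423828, 64.39130401611328, 58.43970489501953, 17.614469528198242)
jar [171.41756659 215.04823614] 1389 [[ 342.56170906 -281.55561428]] (342.7203369140625, -282.4445495605469, 59.69533920288086, 53.75054168701172, 37.09036636352539)
(555, 435, 3) (240, 760, 3)
```

View pics/c3.png

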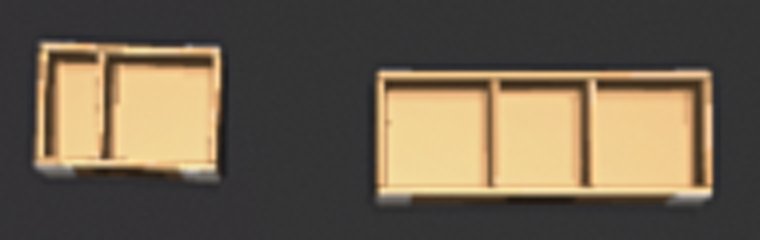

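The top crop shows both trays: the short one's rim spans (40–220, 43–165), narrow cell at left; the long one's rim spans (378–712, 73–192). Wrist and top disagree by ~5 mm; I use the scene camera to settle it.

Run:
```python
from h import *
im=cv2.imread("pics/scene0.png"); p=eyes.camera_params("scene")
b,g,r=[im[:,:,i].astype(int) for i in range(3)]
white=(b>205)&(g>205)&(r>205)
for n,uv,z in [("round",(244,187),.112),("square",(262,166),.104),("jar",(167,226),.078),("thick",(208,211),.084),("med",(272,144),.084),("thin",(272,123),.084)]:
    m,c,a=blob(white,uv); print(n,c.round(1),a,(plane(p,c,z)[0]*1000).round(1))
# trays, rim corners in the top crop (4x, offset 175,75)
q=eyes.camera_params("top")
for n,k in [("short",[(40,43),(220,47),(218,165),(38,163)]),("long",[(378,72),(712,72),(710,192),(378,190)])]:
    k=(np.array(k)+.5)/4-.5+[175,75]; w=plane(q,k,.04)*1000; print(n,w.round(1).tolist(),w.mean(0))
# round, square from top in a second picture
```

```text
round [243.2 184.7] 72 [451.  -54.7]
square [260.4 164. ] 55 [439.   56.7]
jar [165.3 223.6] 197 [ 336.6 -287.3]
thick [210.  210.5] 16 [ 415.9 -176.3]
med [260.4 164. ] 55 [428.1  73.4]
thin [260.4 164. ] 55 [428.1  73.4]
short [[683.0, 174.8], [682.1, 58.3], [605.7, 58.1], [605.1, 174.3]] [643.97670996 116.37637409]
long [[667.4, -43.8], [670.7, -258.1], [593.3, -257.8], [591.1, -45.1]] [ 630.62234119 -151.1991201 ]
```

```bash
python3 go.py 416.3 -177 48 106.1
```

```text
t 1.53 pos [ 422.4 -178.9  300.7] yaw 106.12 tiltz [ 0.002  0.001 -1.   ] w 0.996 F [-1.1 -0.3 -0.4] ff 0.0
shift [ 0.0033 -0.0058  0.2527] turn 0.02
```

Call:
{"api": "servo_tool", "payload": {
  "plan": [
    [[0.003,-0.005,0.03,0,1],[0.003,-0.005,0.065,0,1],[0.003,-0.005,0.1,0,1],[0.003,-0.005,0.135,0,1],[0.003,-0.005,0.165,0,1],[0.003,-0.005,0.19,0,1],[0.003,-0.005,0.2,0,1],[0.003,-0.005,0.2,0,1]]
  ]
}}

```text
t: 2.2
position: [0.4119, -0.1794, 0.0974]
ee_rot: [0.604, 0.797, -0.001, -0.004]
force: [-0.8, 0.0, 0.1]
grip_width: 0.997
finger_force: 0.0
```

```bash
python3 go.py 416.3 -177 48 106.1;python3 -c "
from h import *
grab('top')"; python3 go.py 416.3 -177 48 106.1
```

```text
t 2.2 pos [ 411.9 -179.4   97.4] yaw 105.69 tiltz [-0.007  0.003 -1.   ] w 0.997 F [-0.8  0.   0.1] ff 0.0
shift [0.0009 0.0051 0.0494] turn -0.41
t 2.25 pos [ 413.2 -180.    98.9] yaw 105.7 tiltz [-0.004  0.002 -1.   ] w 1.002 F [-0.3 -0.1  0.5] ff 0.0
shift [0.0019 0.0039 0.0509] turn -0.4
```

Call:
{"api": "servo_tool", "payload": {
  "plan": [
    [[0.002,0.003,0.02,0,1],[0.002,0.003,0.04,0,1],[0.002,0.003,0.05,0,1],[0.002,0.003,0.05,0,1],[0.002,0.003,0.05,0,-1],[0.002,0.003,0.05,0,-1],[0.002,0.003,0.05,0,-1],[0.002,0.003,0.05,0,-1]]
  ],
  "newtons": 50
}}

```text
t: 2.92
position: [0.4181, -0.1782, 0.0518]
ee_rot: [0.603, 0.797, 0.0, 0.001]
force: [-0.8, 0.1, 6.3]
grip_width: 0.69
finger_force: 54.6
```

```bash
python3 go.py 416.3 -177 48 106.1
```

```text
t 2.92 pos [ 418.1 -178.2   51.8] yaw 105.76 tiltz [ 0.002 -0.002 -1.   ] w 0.69 F [-0.8  0.1  6.3] ff 54.6
shift [ 0.0017 -0.0014  0.0037] turn -0.34
```

Call:
{"api": "servo_tool", "payload": {
  "plan": [
    [[0,0,-0.02,0,-1],[0,0,-0.045,0,-1],[0,0,-0.075,0,-1],[0,0,-0.1,0,-1],[0,0,-0.11,0,-1]]
  ]
}}

```text
t: 3.33
position: [0.4189, -0.1784, 0.164]
ee_rot: [0.604, 0.797, 0.001, 0.003]
force: [0.9, -0.2, -2.7]
grip_width: 0.697
finger_force: 56.1
```

```bash
python3 go.py 630.6 -151.2 150 90.9
```

```text
t 3.33 pos [ 418.9 -178.4  164. ] yaw 105.76 tiltz [ 0.006 -0.003 -1.   ] w 0.697 F [ 0.9 -0.2 -2.7] ff 56.1
shift [-0.0313  0.211   0.0152] turn 14.86
```

Call:
{"api": "servo_tool", "payload": {
  "plan": [
    [[-0.003,0.02,0.0,1.5,-1],[-0.008,0.055,0.0,4,-1],[-0.014,0.095,0.0,6.5,-1],[-0.02,0.135,0.0,9.5,-1],[-0.026,0.175,0,12,-1],[-0.03,0.2,0,14,-1],[-0.031,0.211,0,14.8,-1],[-0.031,0.211,0,14.8,-1]]
  ]
}}

```text
t: 4.0
position: [0.6313, -0.1494, 0.1599]
ee_rot: [0.701, 0.713, 0.001, 0.001]
force: [-0.6, 0.3, -2.5]
grip_width: 0.697
finger_force: 56.0
```

```bash
python3 - <<'E'
from h import *
grab("scene","s2");im,p=grab("top","top2");
print((bot.observe()["position"]*1000).round(1))
b,g,r=[im[:,:,i].astype(int) for i in range(3)]
cv2.imwrite("pics/c4.png",np.hstack([cv2.resize(im[60:180,230:390],None,fx=2.4,fy=2.4),cv2.resize(cv2.imread("pics/s2.png")[160:300,200:340],(400,288))[:288]]))
E
python3 go.py 630.6 -151.2 60 90.9
```

```text
[ 627.2 -149.7  159.6]
t 4.1 pos [ 627.2 -149.7  159.6] yaw 91.02 tiltz [-0.003  0.    -1.   ] w 0.696 F [-0.9 -0.  -3.4] ff 56.0
shift [-0.0017  0.0037  0.0996] turn 0.12
```

View pics/c4.png

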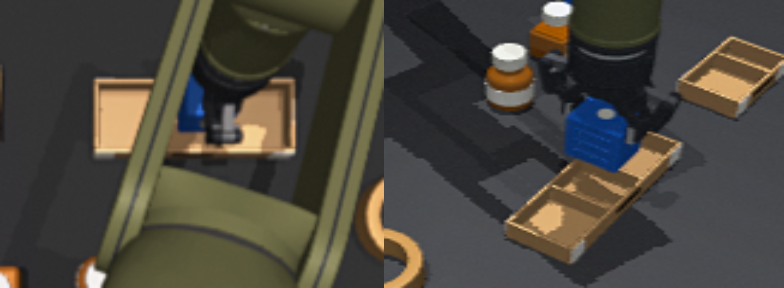

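The crop shows the pack held upright over the long tray's middle gap (scene part, ~(600,130)).

Call:
{"api": "servo_tool", "payload": {
  "plan": [
    [[-0.001,0.001,0.01,0,-1],[-0.001,0.001,0.03,0,-1],[-0.001,0.001,0.05,0,-1],[-0.001,0.001,0.055,0,-1],[-0.001,0.001,0.055,0,-1],[-0.001,0.001,0.055,0,-1]]
  ]
}}

```text
t: 4.6
position: [0.6287, -0.1512, 0.1053]
ee_rot: [0.701, 0.713, -0.0, -0.0]
force: [0.6, 0.6, -2.3]
grip_width: 0.695
finger_force: 55.8
```

```bash
python3 go.py 630.6 -151.2 56 90.9
python3 - <<'E'
from h import *
im,p=grab("scene","s3")
b,g,r=[im[:,:,i].astype(int) for i in range(3)]
cv2.imwrite("pics/s3c.png",cv2.resize(im[200:300,230:320],None,fx=5,fy=5,interpolation=cv2.INTER_CUBIC))
E
python3 go.py 630.6 -151.2 56 90.9
```

```text
t 4.6 pos [ 628.7 -151.2  105.3] yaw 90.93 tiltz [-0.001  0.    -1.   ] w 0.695 F [ 0.6  0.6 -2.3] ff 55.8
shift [-0.      0.002   0.0493] turn 0.03
t 4.65 pos [ 629.7 -151.4  106.1] yaw 90.94 tiltz [ 0.001 -0.    -1.   ] w 0.691 F [ 0.4  0.7 -2.7] ff 55.8
shift [0.0002 0.0009 0.0501] turn 0.04
```

View pics/s3c.png

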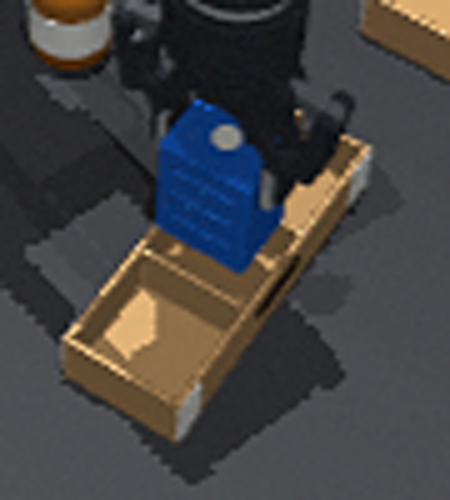

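The pack hangs upright just above the middle gap, dot at crop (228,138) = scene (275.1,227.1).

```bash
python3 -c "
from h import *
p=eyes.camera_params('scene'); print(plane(p,(275.1,227.1),.138)*1000,plane(p,(275.1,227.1),.142)*1000)"
```

```text
[[ 628.19980187 -149.41378841]] [[ 629.65133721 -151.98091864]]
```

Call:
{"api": "servo_tool", "payload": {
  "plan": [
    [[0,0.001,0.01,0,-1],[0,0.001,0.02,0,-1],[0,0.001,0.03,0,-1],[0,0.001,0.038,0,-1],[0,0.001,0.044,0,-1],[0,0.001,0.048,0,-1],[0,0.001,0.051,0,-1],[0,0.001,0.051,0,-1]]
  ]
}}

```text
t: 5.32
position: [0.63, -0.1507, 0.0559]
ee_rot: [0.701, 0.713, -0.0, -0.0]
force: [-4.6, 1.9, 8.9]
grip_width: 0.696
finger_force: 57.4
```

```bash
python3 go.py 630.6 -151.2 56 90.9
```

```text
t 5.32 pos [ 630.  -150.7   55.9] yaw 90.98 tiltz [-0.001  0.    -1.   ] w 0.696 F [-4.6  1.9  8.9] ff 57.4
shift [-0.0006  0.0006 -0.0001] turn 0.08
```

Floor contact at the expected height; release and rise.

Call:
{"api": "servo_tool", "payload": {
  "plan": [
    [[0,0,0,0,-0.2],[0,0,0,0,0.8],[0,0,0,0,1],[0,0,-0.01,0,1],[0,0,-0.04,0,1],[0,0,-0.075,0,1],[0,0,-0.11,0,1],[0,0,-0.145,0,1]]
  ]
}}

```text
t: 5.98
position: [0.6308, -0.151, 0.2013]
ee_rot: [0.701, 0.713, 0.0, 0.0]
force: [0.4, -0.8, -0.2]
grip_width: 0.995
finger_force: 0.0
```

```bash
python3 go.py 451 -54.7 200 90
```

```text
t 5.98 pos [ 630.8 -151.   201.3] yaw 90.96 tiltz [ 0. -0. -1.] w 0.995 F [ 0.4 -0.8 -0.2] ff 0.0
shift [ 0.0993 -0.1781  0.0012] turn 0.96
```

Call:
{"api": "servo_tool", "payload": {
  "plan": [
    [[0.012,-0.022,0,0,1],[0.03,-0.055,0,0.3,1],[0.048,-0.088,0,0.5,1],[0.066,-0.12,0,0.7,1],[0.083,-0.15,0.01,1,1],[0.095,-0.17,0.025,1,1],[0.099,-0.178,0.04,1,1],[0.099,-0.178,0.04,1,1]]
  ]
}}

```text
t: 6.65
position: [0.4463, -0.0534, 0.1578]
ee_rot: [0.707, 0.707, -0.002, -0.003]
force: [-0.5, -0.1, -0.3]
grip_width: 1.001
finger_force: 0.0
```

Call:
{"api": "servo_tool", "payload": {
  "plan": [
    [[0,0,0.01,0,1],[0,0,0.02,0,1],[0,0,0.02,0,1]]
  ]
}}

```text
t: 6.9
position: [0.452, -0.0553, 0.1391]
ee_rot: [0.707, 0.707, -0.0, -0.0]
force: [0.5, 0.9, -0.0]
grip_width: 1.0
finger_force: 0.0
```

```bash
python3 go.py 451 -54.7 82 90
```

```text
t 6.9 pos [452.  -55.3 139.1] yaw 89.96 tiltz [-0. -0. -1.] w 1.0 F [ 0.5  0.9 -0. ] ff 0.0
shift [ 0.0006 -0.001   0.0571] turn -0.04
```

Call:
{"api": "servo_tool", "payload": {
  "plan": [
    [[0,0,0.02,0,1],[0,0,0.04,0,1],[0,0,0.055,0,1],[0,0,0.057,0,0.2],[0,0,0.057,0,-0.5],[0,0,0.057,0,-1],[0,0,0.057,0,-1],[0,0,0.057,0,-1]]
  ],
  "newtons": 40
}}

```text
t: 7.57
position: [0.4523, -0.0553, 0.0836]
ee_rot: [0.707, 0.707, 0.001, 0.001]
force: [-0.5, -0.4, 2.9]
grip_width: 0.409
finger_force: 39.6
```

```bash
python3 go.py 451 -54.7 82 90
```

```text
t 7.57 pos [452.3 -55.3  83.6] yaw 89.96 tiltz [ 0.003 -0.001 -1.   ] w 0.409 F [-0.5 -0.4  2.9] ff 39.6
shift [ 0.0006 -0.0013  0.0016] turn -0.04
```

Call:
{"api": "servo_tool", "payload": {
  "plan": [
    [[0,0,-0.01,0,-1],[0,0,-0.025,0,-1],[0,0,-0.045,0,-1],[0,0,-0.065,0,-1],[0,0,-0.078,0,-1],[0,0,-0.08,0,-1]]
  ]
}}

```text
t: 8.07
position: [0.453, -0.0553, 0.1653]
ee_rot: [0.707, 0.707, 0.002, 0.003]
force: [0.6, -0.2, -2.2]
grip_width: 0.41
finger_force: 40.5
```

```bash
python3 go.py 629.5 -83.2 164 90.9
```

```text
t 8.07 pos [453.  -55.3 165.3] yaw 89.97 tiltz [ 0.006 -0.001 -1.   ] w 0.41 F [ 0.6 -0.2 -2.2] ff 40.5
shift [-0.0278  0.1765  0.0024] turn -0.93
```

Call:
{"api": "servo_tool", "payload": {
  "plan": [
    [[-0.002,0.01,0,0,-1],[-0.006,0.035,0,-0.3,-1],[-0.011,0.07,0,-0.5,-1],[-0.016,0.105,0,-0.7,-1],[-0.021,0.14,0,-0.9,-1],[-0.025,0.165,0,-0.9,-1],[-0.028,0.176,0,-0.9,-1],[-0.028,0.177,0,-0.9,-1]]
  ]
}}

```text
t: 8.73
position: [0.6313, -0.0839, 0.1602]
ee_rot: [0.702, 0.712, 0.0, 0.0]
force: [0.3, 0.8, -2.0]
grip_width: 0.408
finger_force: 40.5
```

Call:
{"api": "servo_tool", "payload": {
  "plan": [
    [[0,0,0.005,0,-1],[0,0,0.012,0,-1],[0,0,0.02,0,-1],[0,0,0.025,0,-1],[0,0,0.025,0,-1]]
  ]
}}

```text
t: 9.15
position: [0.6257, -0.0826, 0.1354]
ee_rot: [0.702, 0.712, -0.001, -0.002]
force: [-0.6, -0.0, -2.5]
grip_width: 0.41
finger_force: 40.6
```

```bash
python3 go.py 629.5 -83.2 87.6 90.9
python3 - <<'E'
from h import *
im,p=grab("scene","s4")
cv2.imwrite("pics/s4c.png",cv2.resize(im[180:300,230:340],None,fx=4.5,fy=4.5,interpolation=cv2.INTER_CUBIC))
E
python3 go.py 629.5 -83.2 87.6 90.9
```

```text
t 9.15 pos [625.7 -82.6 135.4] yaw 90.86 tiltz [-0.004  0.001 -1.   ] w 0.41 F [-0.6 -0.  -2.5] ff 40.6
shift [-0.0007  0.004   0.0478] turn -0.04
t 9.2 pos [626.4 -82.7 136.3] yaw 90.86 tiltz [-0.003  0.001 -1.   ] w 0.406 F [ 0.4 -0.9 -1.2] ff 40.6
shift [-0.0005  0.0032  0.0487] turn -0.04
```

View pics/s4c.png

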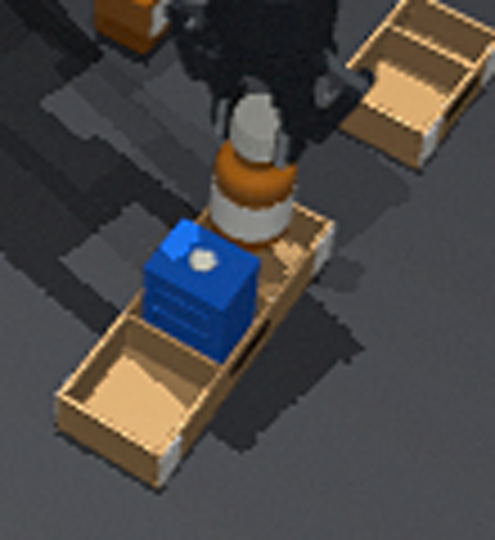

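The thick pack stands in the middle gap (crop 203,262) and the bottle hangs upright over the +y end cell (crop 255,190). Lower slowly.

Call:
{"api": "servo_tool", "payload": {
  "plan": [
    [[0,0.002,0.008,0,-1],[0,0.002,0.018,0,-1],[0,0.002,0.028,0,-1],[0,0.002,0.036,0,-1],[0,0.002,0.042,0,-1],[0,0.002,0.046,0,-1],[0,0.002,0.048,0,-1],[0,0.002,0.048,0,-1]]
  ]
}}

```text
t: 9.87
position: [0.6297, -0.083, 0.0886]
ee_rot: [0.702, 0.712, -0.0, -0.0]
force: [0.6, -0.1, -2.7]
grip_width: 0.408
finger_force: 40.6
```

```bash
python3 go.py 629.5 -83.2 87.6 90.9
```

```text
t 9.87 pos [629.7 -83.   88.6] yaw 90.86 tiltz [-0.001  0.    -1.   ] w 0.408 F [ 0.6 -0.1 -2.7] ff 40.6
shift [-0.0002 -0.0002  0.001 ] turn -0.04
```

Still carrying the weight; a little further until the floor is felt.

Call:
{"api": "servo_tool", "payload": {
  "plan": [
    [[0,0,0.001,0,-1],[0,0,0.002,0,-1],[0,0,0.002,0,-1]]
  ]
}}

```text
t: 10.12
position: [0.6305, -0.0831, 0.0878]
ee_rot: [0.702, 0.712, 0.0, 0.0]
force: [0.3, -1.2, -2.4]
grip_width: 0.405
finger_force: 40.7
```

Call:
{"api": "servo_tool", "payload": {
  "plan": [
    [[0,0,0.001,0,-1],[0,0,0.002,0,-1],[0,0,0.003,0,-1],[0,0,0.003,0,-1]]
  ]
}}

```text
t: 10.45
position: [0.6305, -0.0832, 0.0876]
ee_rot: [0.702, 0.712, 0.001, 0.001]
force: [-4.7, 0.5, 14.0]
grip_width: 0.409
finger_force: 42.2
```

Call:
{"api": "servo_tool", "payload": {
  "plan": [
    [[0,0,-0.001,0,-0.4],[0,0,-0.001,0,0.2],[0,0,-0.001,0,0.6],[0,0,-0.002,0,0.6],[0,0,-0.02,0,0.6],[0,0,-0.05,0,1],[0,0,-0.085,0,1],[0,0,-0.115,0,1]]
  ]
}}

```text
t: 11.12
position: [0.63, -0.0831, 0.2004]
ee_rot: [0.702, 0.712, -0.0, -0.0]
force: [0.3, -0.0, 0.0]
grip_width: 1.002
finger_force: 0.0
```

```bash
python3 go.py 438.7 56.5 160 90
python3 - <<'E'
from h import *
# square bottle's body heading, from the first top picture
im=cv2.imread("pics/top0.png"); p=eyes.camera_params("top")
b,g,r=[im[:,:,i].astype(int) for i in range(3)]
m,c,a=blob(((r-b>50)&(r>110))|((b>200)&(g>200)&(r>200)),(228,181)); print(a,np.round(rect(p,m,.06),1))
E
```

```text
t 11.12 pos [630.  -83.1 200.4] yaw 90.86 tiltz [-0.001  0.    -1.   ] w 1.002 F [ 0.3 -0.   0. ] ff 0.0
shift [ 0.1424 -0.1892  0.0405] turn 0.86
360 [438.5  56.4  47.9  45.4   1.1]
```

Call:
{"api": "servo_tool", "payload": {
  "plan": [
    [[0.015,-0.02,0,0,1],[0.038,-0.05,0,0,1],[0.06,-0.08,0,0,1],[0.085,-0.113,0,0,1],[0.11,-0.146,0.01,0,1],[0.13,-0.172,0.03,0,1],[0.14,-0.187,0.05,0,1],[0.1425,-0.189,0.06,0,1]]
  ]
}}

```text
t: 11.78
position: [0.4328, 0.0581, 0.1374]
ee_rot: [0.701, 0.713, -0.002, -0.002]
force: [-0.1, -1.0, -0.4]
grip_width: 1.003
finger_force: 0.0
```

Call:
{"api": "servo_tool", "payload": {
  "plan": [
    [[0,0,0,0,1],[0,0,0.005,0,1],[0,0,0.005,0,1]]
  ]
}}

```text
t: 12.03
position: [0.4402, 0.0564, 0.1343]
ee_rot: [0.702, 0.712, 0.0, 0.0]
force: [-0.3, -0.4, 0.4]
grip_width: 1.0
finger_force: 0.0
```

```bash
python3 go.py 438.7 56.5 76 91
```

```text
t 12.03 pos [440.2  56.4 134.3] yaw 90.85 tiltz [ 0.001 -0.    -1.   ] w 1.0 F [-0.3 -0.4  0.4] ff 0.0
shift [ 0.0002 -0.0016  0.0583] turn -0.15
```

Call:
{"api": "servo_tool", "payload": {
  "plan": [
    [[0,-0.001,0.02,0,1],[0,-0.001,0.04,0,1],[0,-0.001,0.055,0,1],[0,-0.001,0.058,0,0.2],[0,-0.001,0.058,0,-0.5],[0,-0.001,0.058,0,-1],[0,-0.001,0.058,0,-1],[0,-0.001,0.058,0,-1]]
  ],
  "newtons": 40
}}

```text
t: 12.7
position: [0.4393, 0.0565, 0.0775]
ee_rot: [0.702, 0.712, 0.001, 0.001]
force: [-0.2, 0.1, 1.9]
grip_width: 0.389
finger_force: 39.6
```

```bash
python3 go.py 438.7 56.5 76 91
```

```text
t 12.7 pos [439.3  56.5  77.5] yaw 90.86 tiltz [ 0.003 -0.    -1.   ] w 0.389 F [-0.2  0.1  1.9] ff 39.6
shift [ 0.     -0.0006  0.0015] turn -0.14
```

Call:
{"api": "servo_tool", "payload": {
  "plan": [
    [[0,0,-0.01,0,-1],[0,0,-0.025,0,-1],[0,0,-0.045,0,-1],[0,0,-0.065,0,-1],[0,0,-0.078,0,-1],[0,0,-0.08,0,-1]]
  ]
}}

```text
t: 13.2
position: [0.4398, 0.0567, 0.1591]
ee_rot: [0.702, 0.712, 0.002, 0.002]
force: [1.0, 0.0, -1.7]
grip_width: 0.382
finger_force: 40.7
```

```bash
python3 go.py 644 97.4 160 90.2
```

```text
t 13.2 pos [439.8  56.7 159.1] yaw 90.87 tiltz [ 0.006  0.    -1.   ] w 0.382 F [ 1.   0.  -1.7] ff 40.7
shift [0.0376 0.2048 0.0003] turn 0.67
```

Call:
{"api": "servo_tool", "payload": {
  "plan": [
    [[0.002,0.012,0,0,-1],[0.008,0.042,0,0.3,-1],[0.015,0.08,0,0.5,-1],[0.022,0.12,0,0.7,-1],[0.029,0.16,0,0.7,-1],[0.035,0.19,0,0.7,-1],[0.038,0.204,0,0.7,-1],[0.038,0.206,0,0.7,-1]]
  ]
}}

```text
t: 13.87
position: [0.6475, 0.0986, 0.1539]
ee_rot: [0.706, 0.708, 0.001, 0.0]
force: [-0.1, -0.3, -3.1]
grip_width: 0.384
finger_force: 40.7
```

Call:
{"api": "servo_tool", "payload": {
  "plan": [
    [[0,0,0.005,0,-1],[0,0,0.012,0,-1],[0,0,0.02,0,-1],[0,0,0.025,0,-1],[0,0,0.025,0,-1],[0,0,0.025,0,-1]]
  ]
}}

```text
t: 14.37
position: [0.6421, 0.0975, 0.1307]
ee_rot: [0.706, 0.708, -0.001, -0.001]
force: [-0.8, 0.3, -2.4]
grip_width: 0.386
finger_force: 40.7
```

```bash
python3 go.py 644 97.4 81.5 90.2
python3 - <<'E'
from h import *
im,p=grab("scene","s5")
cv2.imwrite("pics/s5c.png",cv2.resize(im[130:260,250:370],None,fx=4.5,fy=4.5,interpolation=cv2.INTER_CUBIC))
E
```

```text
t 14.37 pos [642.1  97.5 130.7] yaw 90.15 tiltz [-0.002 -0.    -1.   ] w 0.386 F [-0.8  0.3 -2.4] ff 40.7
shift [-0.0001  0.002   0.0492] turn -0.05
```

View pics/s5c.png

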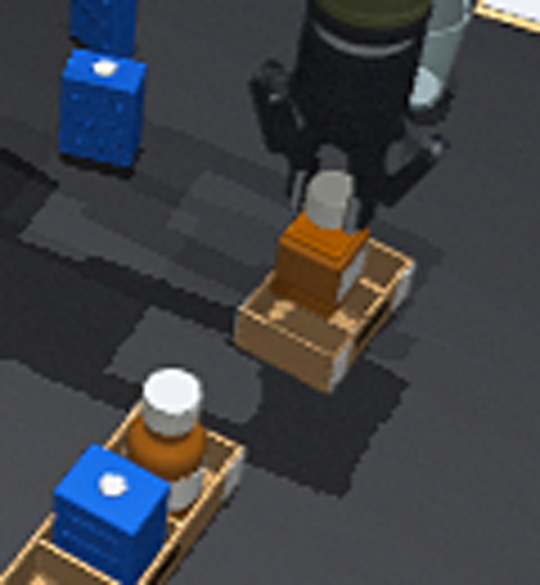

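The round bottle stands in its cell (crop 170,440); the square bottle hangs over the square cell (crop 325,250).

Call:
{"api": "servo_tool", "payload": {
  "plan": [
    [[0,0.001,0.01,0,-1],[0,0.001,0.02,0,-1],[0,0.001,0.03,0,-1],[0,0.001,0.038,0,-1],[0,0.001,0.043,0,-1],[0,0.001,0.047,0,-1],[0,0.001,0.049,0,-1],[0,0.001,0.051,0,-1]]
  ]
}}

```text
t: 15.08
position: [0.6438, 0.0977, 0.0816]
ee_rot: [0.706, 0.708, -0.0, -0.0]
force: [-7.6, -0.8, 18.5]
grip_width: 0.381
finger_force: 42.7
```

Call:
{"api": "servo_tool", "payload": {
  "plan": [
    [[0,0,0.001,0,-1],[0,0,0.002,0,-1],[0,0,0.002,0,-1]]
  ]
}}

```text
t: 15.33
position: [0.6438, 0.0977, 0.0816]
ee_rot: [0.706, 0.708, 0.0, 0.0]
force: [-6.8, -1.5, 15.2]
grip_width: 0.384
finger_force: 42.3
```

On the floor at the expected height; release and rise.

Call:
{"api": "servo_tool", "payload": {
  "plan": [
    [[0,0,-0.002,0,-0.4],[0,0,-0.002,0,0.2],[0,0,-0.002,0,0.6],[0,0,-0.004,0,0.6],[0,0,-0.02,0,0.6],[0,0,-0.05,0,1],[0,0,-0.085,0,1],[0,0,-0.115,0,1]]
  ]
}}

```text
t: 16.0
position: [0.6445, 0.0977, 0.1945]
ee_rot: [0.706, 0.708, -0.0, -0.0]
force: [0.8, 0.9, 0.4]
grip_width: 1.0
finger_force: 0.0
```

```bash
python3 go.py 345.2 275.1 150 71.9
```

```text
t 16.0 pos [644.5  97.7 194.5] yaw 90.16 tiltz [-0. -0. -1.] w 1.0 F [0.8 0.9 0.4] ff 0.0
shift [ 0.1783 -0.2988  0.0446] turn 18.26
```

Call:
{"api": "servo_tool", "payload": {
  "plan": [
    [[0.012,-0.02,0,2,1],[0.03,-0.05,0,5,1],[0.05,-0.083,0,8,1],[0.07,-0.116,0,11,1],[0.09,-0.15,0.01,14,1],[0.11,-0.183,0.02,16,1],[0.13,-0.217,0.03,18,1],[0.147,-0.246,0.04,18.2,1]]
  ]
}}

```text
t: 16.67
position: [0.3958, 0.2448, 0.1531]
ee_rot: [0.81, 0.587, 0.0, -0.0]
force: [0.5, 0.5, -0.8]
grip_width: 0.998
finger_force: 0.0
```

```bash
python3 go.py 345.2 275.1 130 71.9
```

```text
t 16.67 pos [395.8 244.8 153.1] yaw 71.87 tiltz [-0.     0.001 -1.   ] w 0.998 F [ 0.5  0.5 -0.8] ff 0.0
shift [ 0.0131 -0.0575  0.0231] turn -0.03
```

Call:
{"api": "servo_tool", "payload": {
  "plan": [
    [[0.006,-0.024,0.008,0,1],[0.01,-0.045,0.015,0,1],[0.013,-0.055,0.02,0,1],[0.013,-0.058,0.023,0,1],[0.013,-0.058,0.023,0,1],[0.013,-0.058,0.023,0,1]]
  ]
}}

```text
t: 17.17
position: [0.3481, 0.2744, 0.1305]
ee_rot: [0.809, 0.588, 0.001, 0.0]
force: [0.5, -0.2, 0.6]
grip_width: 0.995
finger_force: 0.0
```

```bash
python3 go.py 345.2 275.1 48 71.9
```

```text
t 17.17 pos [348.1 274.4 130.5] yaw 71.97 tiltz [ 0.001  0.    -1.   ] w 0.995 F [ 0.5 -0.2  0.6] ff 0.0
shift [-0.0003 -0.0031  0.0825] turn 0.07
```

Call:
{"api": "servo_tool", "payload": {
  "plan": [
    [[0,-0.002,0.025,0,1],[0,-0.002,0.055,0,1],[0,-0.002,0.075,0,1],[0,-0.002,0.0825,0,1],[0,-0.002,0.0825,0,0],[0,-0.002,0.0825,0,-1],[0,-0.002,0.0825,0,-1],[0,-0.002,0.0825,0,-1]]
  ],
  "newtons": 50
}}

```text
t: 17.83
position: [0.3463, 0.2755, 0.049]
ee_rot: [0.809, 0.587, 0.002, 0.0]
force: [-0.5, 0.2, -0.5]
grip_width: 0.69
finger_force: 54.2
```

```bash
python3 go.py 345.2 275.1 48 71.9
```

```text
t 17.83 pos [346.3 275.5  49. ] yaw 71.94 tiltz [ 0.003  0.002 -1.   ] w 0.69 F [-0.5  0.2 -0.5] ff 54.2
shift [-0.0007 -0.0009  0.001 ] turn 0.04
```

Call:
{"api": "servo_tool", "payload": {
  "plan": [
    [[0,0,-0.01,0,-1],[0,0,-0.03,0,-1],[0,0,-0.06,0,-1],[0,0,-0.09,0,-1],[0,0,-0.115,0,-1],[0,0,-0.12,0,-1]]
  ]
}}

```text
t: 18.33
position: [0.3476, 0.2767, 0.1729]
ee_rot: [0.809, 0.588, 0.005, 0.0]
force: [0.8, 0.8, -1.3]
grip_width: 0.692
finger_force: 54.3
```

```bash
python3 go.py 644 153.4 165 90.2
```

```text
t 18.33 pos [347.6 276.7 172.9] yaw 71.97 tiltz [ 0.009  0.006 -1.   ] w 0.692 F [ 0.8  0.8 -1.3] ff 54.3
shift [-0.0256  0.32    0.0098] turn -18.23
```

Call:
{"api": "servo_tool", "payload": {
  "plan": [
    [[-0.001,0.015,0,-1,-1],[-0.004,0.045,0,-3,-1],[-0.007,0.083,0,-6,-1],[-0.01,0.12,0,-9,-1],[-0.013,0.158,0,-12,-1],[-0.016,0.196,0,-15,-1],[-0.019,0.234,0,-17,-1],[-0.021,0.265,0,-18.2,-1]]
  ]
}}

```text
t: 19.0
position: [0.5928, 0.1713, 0.1677]
ee_rot: [0.706, 0.708, 0.0, 0.001]
force: [0.5, 1.0, -1.4]
grip_width: 0.692
finger_force: 54.3
```

```bash
python3 go.py 644 153.4 165 90.2
```

```text
t 19.0 pos [592.8 171.3 167.7] yaw 90.21 tiltz [ 0.001 -0.    -1.   ] w 0.692 F [ 0.5  1.  -1.4] ff 54.3
shift [-0.0181  0.0512  0.0027] turn 0.01
```

Call:
{"api": "servo_tool", "payload": {
  "plan": [
    [[-0.007,0.02,0.005,0,-1],[-0.013,0.037,0.02,0,-1],[-0.017,0.048,0.035,0,-1],[-0.018,0.052,0.05,0,-1],[-0.018,0.052,0.06,0,-1],[-0.018,0.052,0.06,0,-1],[-0.018,0.052,0.06,0,-1]]
  ]
}}

```text
t: 19.58
position: [0.641, 0.155, 0.107]
ee_rot: [0.706, 0.708, -0.001, -0.001]
force: [-0.2, 0.2, -1.3]
grip_width: 0.694
finger_force: 54.3
```

```bash
python3 go.py 644 153.4 53 90.2
python3 - <<'E'
from h import *
im,p=grab("scene","s6")
cv2.imwrite("pics/s6c.png",cv2.resize(im[140:230,280:370],None,fx=6,fy=6,interpolation=cv2.INTER_CUBIC))
for z in (.138,.142): pass
E
python3 go.py 644 153.4 53 90.2
```

```text
t 19.58 pos [641. 155. 107.] yaw 90.17 tiltz [-0.003 -0.    -1.   ] w 0.694 F [-0.2  0.2 -1.3] ff 54.3
shift [-0.0016  0.0031  0.054 ] turn -0.03
t 19.63 pos [641.8 155.3 108. ] yaw 90.19 tiltz [-0.001  0.    -1.   ] w 0.696 F [ 0.  -0.1 -0.4] ff 54.3
shift [-0.0019  0.0023  0.055 ] turn -0.01
```

View pics/s6c.png

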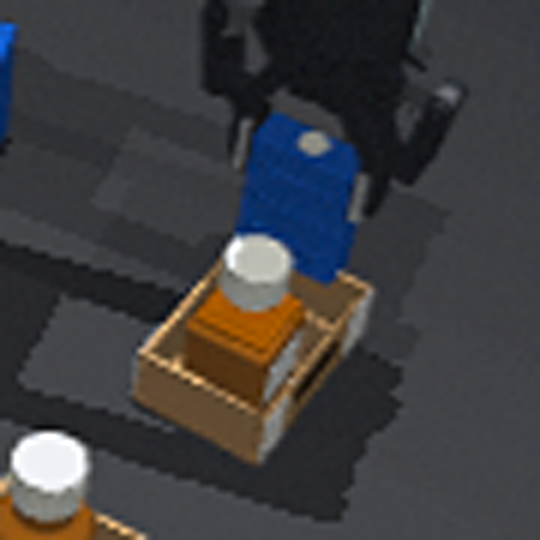

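The square bottle stands in its cell (crop 255,320); the thin pack hangs over the narrow gap with its dot at crop (315,143) = scene (332.1,163.4).

```bash
python3 -c "
from h import *
p=eyes.camera_params('scene'); print(plane(p,(332.1,163.4),.143)*1000)"
```

```text
[[640.9861064  156.14824471]]
```

Call:
{"api": "servo_tool", "payload": {
  "plan": [
    [[-0.0015,0.0015,0.008,0,-1],[-0.0015,0.0015,0.018,0,-1],[-0.0015,0.0015,0.028,0,-1],[-0.0015,0.0015,0.038,0,-1],[-0.0015,0.0015,0.046,0,-1],[-0.0015,0.0015,0.051,0,-1],[-0.0015,0.0015,0.055,0,-1],[-0.0015,0.0015,0.057,0,-1]]
  ]
}}

```text
t: 20.3
position: [0.643, 0.1535, 0.0526]
ee_rot: [0.706, 0.708, -0.001, -0.0]
force: [-9.5, -2.2, 26.3]
grip_width: 0.693
finger_force: 57.2
```

```bash
python3 go.py 644 153.4 53 90.2
```

```text
t 20.3 pos [643.  153.5  52.6] yaw 90.16 tiltz [-0.002 -0.    -1.   ] w 0.693 F [-9.5 -2.2 26.3] ff 57.2
shift [-0.0001  0.001  -0.0004] turn -0.04
```

On the floor (z 52.6, as expected). Release and rise, then to the jar.

Call:
{"api": "servo_tool", "payload": {
  "plan": [
    [[0,0,-0.003,0,-0.2],[0,0,-0.003,0,0.8],[0,0,-0.003,0,1],[0,0,-0.012,0,1],[0,0,-0.04,0,1],[0,0,-0.075,0,1],[0,0,-0.11,0,1],[0,0,-0.145,0,1]]
  ]
}}

```text
t: 20.97
position: [0.6437, 0.1535, 0.1974]
ee_rot: [0.706, 0.708, -0.0, -0.0]
force: [0.6, 0.5, -0.1]
grip_width: 0.997
finger_force: 0.0
```

```bash
python3 go.py 336.6 -287.2 150 90 480 -60 200 90
```

```text
t 20.97 pos [643.7 153.5 197.4] yaw 90.16 tiltz [-0.001 -0.    -1.   ] w 0.997 F [ 0.6  0.5 -0.1] ff 0.0
shift [-0.4398 -0.3083  0.0476] turn 0.16
shift [-0.213  -0.1643 -0.0025] turn 0.16
```

Call:
{"api": "servo_tool", "payload": {
  "plan": [
    [[-0.02,-0.014,0,0,1],[-0.048,-0.034,0,0,1],[-0.078,-0.055,0,0,1],[-0.109,-0.076,0,0,1],[-0.14,-0.098,0,0,1],[-0.171,-0.12,0,0,1],[-0.202,-0.142,0,0,1],[-0.233,-0.164,0,0,1]]
  ]
}}

```text
t: 21.63
position: [0.4795, -0.0811, 0.1964]
ee_rot: [0.706, 0.708, 0.0, 0.0]
force: [0.3, -0.4, 0.6]
grip_width: 0.997
finger_force: 0.0
```

```bash
python3 go.py 336.6 -287.2 150 90
```

```text
t 21.63 pos [479.5 -81.1 196.4] yaw 90.19 tiltz [ 0.001 -0.    -1.   ] w 0.997 F [ 0.3 -0.4  0.6] ff 0.0
shift [-0.2056 -0.1436  0.0463] turn 0.19
```

Call:
{"api": "servo_tool", "payload": {
  "plan": [
    [[-0.03,-0.021,0,0,1],[-0.062,-0.043,0,0,1],[-0.094,-0.065,0,0,1],[-0.126,-0.088,0,0,1],[-0.156,-0.109,0,0,1],[-0.182,-0.127,0.015,0,1],[-0.199,-0.139,0.03,0,1],[-0.206,-0.144,0.045,0,1]]
  ]
}}

```text
t: 22.3
position: [0.336, -0.2893, 0.1513]
ee_rot: [0.707, 0.707, -0.001, 0.001]
force: [-0.1, 0.3, 0.3]
grip_width: 1.002
finger_force: 0.0
```

Call:
{"api": "servo_tool", "payload": {
  "plan": [
    [[0,0,0,0,1],[0,0,0.01,0,1],[0,0,0.02,0,1],[0,0,0.02,0,1]]
  ]
}}

```text
t: 22.63
position: [0.3369, -0.2852, 0.1303]
ee_rot: [0.706, 0.708, 0.0, -0.001]
force: [-0.7, -0.9, 0.2]
grip_width: 0.998
finger_force: 0.0
```

```bash
python3 go.py 336.6 -287.2 46 90
```

```text
t 22.63 pos [ 336.9 -285.2  130.3] yaw 90.17 tiltz [-0.001  0.002 -1.   ] w 0.998 F [-0.7 -0.9  0.2] ff 0.0
shift [-0.0021 -0.0002  0.0843] turn 0.17
```

Call:
{"api": "servo_tool", "payload": {
  "plan": [
    [[-0.001,0,0.025,0,1],[-0.001,0,0.055,0,1],[-0.001,0,0.076,0,1],[-0.001,0,0.084,0,1],[-0.001,0,0.084,0,0.3],[-0.001,0,0.084,0,-0.4],[-0.001,0,0.084,0,-1],[-0.001,0,0.084,0,-1]]
  ],
  "newtons": 45
}}

```text
t: 23.3
position: [0.3381, -0.288, 0.0483]
ee_rot: [0.706, 0.708, 0.0, 0.001]
force: [0.1, 0.3, 1.3]
grip_width: 0.62
finger_force: 47.0
```

```bash
python3 go.py 336.6 -287.2 46 90
```

```text
t 23.3 pos [ 338.1 -288.    48.3] yaw 90.18 tiltz [ 0.002 -0.002 -1.   ] w 0.62 F [0.1 0.3 1.3] ff 47.0
shift [ 0.0008 -0.0015  0.0023] turn 0.18
```

Call:
{"api": "servo_tool", "payload": {
  "plan": [
    [[0,0,-0.01,0,-1],[0,0,-0.03,0,-1],[0,0,-0.055,0,-1],[0,0,-0.08,0,-1],[0,0,-0.1,0,-1],[0,0,-0.11,0,-1]]
  ]
}}

```text
t: 23.8
position: [0.3384, -0.2886, 0.1605]
ee_rot: [0.706, 0.708, -0.0, 0.003]
force: [0.5, 0.0, -2.0]
grip_width: 0.614
finger_force: 47.8
```

```bash
python3 go.py 631.7 -219.2 155 90.9
```

```text
t 23.8 pos [ 338.4 -288.6  160.5] yaw 90.16 tiltz [ 0.004 -0.004 -1.   ] w 0.614 F [ 0.5  0.  -2. ] ff 47.8
shift [0.0685 0.2934 0.0065] turn -0.74
```

Call:
{"api": "servo_tool", "payload": {
  "plan": [
    [[0.003,0.014,0,0,-1],[0.01,0.042,0,-0.3,-1],[0.018,0.078,0,-0.6,-1],[0.027,0.115,0,-0.7,-1],[0.035,0.152,0,-0.7,-1],[0.044,0.189,0,-0.7,-1],[0.052,0.225,0,-0.7,-1],[0.06,0.257,0,-0.7,-1]]
  ]
}}

```text
t: 24.47
position: [0.5965, -0.2258, 0.158]
ee_rot: [0.702, 0.713, 0.001, 0.001]
force: [0.3, -0.8, -1.7]
grip_width: 0.619
finger_force: 47.8
```

Call:
{"api": "servo_tool", "payload": {
  "plan": [
    [[0.006,0.022,0,0,-1],[0.008,0.033,0.01,0,-1],[0.008,0.036,0.025,0,-1],[0.008,0.036,0.04,0,-1],[0.008,0.036,0.05,0,-1],[0.008,0.036,0.05,0,-1],[0.008,0.036,0.05,0,-1]]
  ]
}}

```text
t: 25.05
position: [0.6284, -0.218, 0.1061]
ee_rot: [0.702, 0.712, -0.001, -0.001]
force: [0.4, 0.1, -1.1]
grip_width: 0.623
finger_force: 47.8
```

```bash
python3 go.py 631.7 -219.2 52.3 90.9
python3 - <<'E'
from h import *
im,p=grab("scene","s7")
cv2.imwrite("pics/s7c.png",cv2.resize(im[180:300,220:330],None,fx=4.5,fy=4.5,interpolation=cv2.INTER_CUBIC))
E
python3 go.py 631.7 -219.2 52.3 90.9
```

```text
t 25.05 pos [ 628.4 -218.   106.1] yaw 90.83 tiltz [-0.002  0.001 -1.   ] w 0.623 F [ 0.4  0.1 -1.1] ff 47.8
shift [-0.0013  0.0034  0.0538] turn -0.07
t 25.1 pos [ 629.3 -218.4  107.1] yaw 90.83 tiltz [-0. -0. -1.] w 0.616 F [ 0.3  0.2 -0.1] ff 47.8
shift [-0.0008  0.0024  0.0548] turn -0.07
```

View pics/s7c.png

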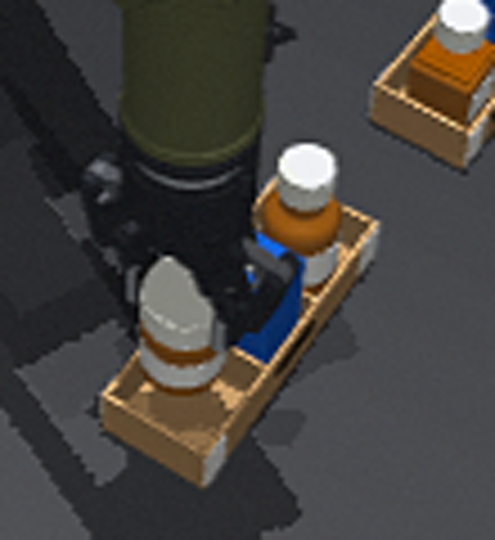

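The jar hangs upright over the –y end cell (crop 180,350), everything else standing.

Call:
{"api": "servo_tool", "payload": {
  "plan": [
    [[-0.001,0.001,0.01,0,-1],[-0.001,0.001,0.02,0,-1],[-0.001,0.001,0.03,0,-1],[-0.001,0.001,0.04,0,-1],[-0.001,0.001,0.047,0,-1],[-0.001,0.001,0.051,0,-1],[-0.001,0.001,0.053,0,-1],[-0.001,0.001,0.055,0,-1]]
  ]
}}

```text
t: 25.77
position: [0.6301, -0.2189, 0.0523]
ee_rot: [0.702, 0.712, -0.0, -0.001]
force: [-6.0, 1.4, 15.2]
grip_width: 0.617
finger_force: 49.1
```

Call:
{"api": "servo_tool", "payload": {
  "plan": [
    [[0,0,0.001,0,-1],[0,0,0.0015,0,-1],[0,0,0.0015,0,-1]]
  ]
}}

```text
t: 26.02
position: [0.6301, -0.2189, 0.0524]
ee_rot: [0.702, 0.712, -0.0, -0.0]
force: [-4.4, 1.4, 9.3]
grip_width: 0.617
finger_force: 48.8
```

Floor reached. Release, rise, and back off for a clear view.

Call:
{"api": "servo_tool", "payload": {
  "plan": [
    [[0,0,-0.001,0,0],[0,0,-0.001,0,0.7],[0,0,-0.001,0,1],[0,0,-0.008,0,1],[0,0,-0.035,0,1],[0,0,-0.07,0,1],[0,0,-0.105,0,1],[0,0,-0.14,0,1]]
  ]
}}

```text
t: 26.68
position: [0.6308, -0.219, 0.1919]
ee_rot: [0.702, 0.712, -0.0, -0.0]
force: [0.5, -0.1, -0.2]
grip_width: 0.997
finger_force: 0.0
```

Call:
{"api": "servo_tool", "payload": {
  "plan": [
    [[-0.01,-0.02,0,0,1],[-0.025,-0.05,-0.01,0,1],[-0.04,-0.08,-0.02,0,1],[-0.055,-0.11,-0.03,0,1],[-0.07,-0.14,-0.04,0,1],[-0.085,-0.17,-0.05,0,1],[-0.1,-0.2,-0.05,0,1],[-0.11,-0.22,-0.05,0,1]]
  ]
}}

```text
t: 27.35
position: [0.4105, -0.3337, 0.2418]
ee_rot: [0.702, 0.712, -0.001, 0.001]
force: [-0.3, 0.2, -0.2]
grip_width: 1.0
finger_force: 0.0
```

Run:
```python
from h import *
im,p=grab("top","top9"); sc,q=grab("scene","s9")
W=lambda i:(i.min(2)>205)
L=(np.array([630.6,-151.2]),.9); S=(np.array([644,116.4]),0.)
def loc(w,f):
    a=np.radians(f[1]); d=w-f[0]; return np.array([np.cos(a)*d[0]+np.sin(a)*d[1],-np.sin(a)*d[0]+np.cos(a)*d[1]]).round(1)
from scipy.ndimage import label,center_of_mass
for nm,img,pp in (("top",im,p),("scene",sc,q)):
    n,l,st,c=cv2.connectedComponentsWithStats(W(img).astype(np.uint8))
    for o,z,f,e in (("round",.116,L,(0,68)),("thick",.088,L,(0,0)),("jar",.082,L,(0,-68)),("square",.108,S,(0,-19)),("thin",.088,S,(0,37))):
        best=min(((np.hypot(*(loc(plane(pp,c[i],z)[0]*1000,f)-e)),i) for i in range(1,n) if 6<st[i,4]<900),default=None)
        i=best[1]; print(nm,o,st[i,4],loc(plane(pp,c[i],z)[0]*1000,f),"want",e)
cv2.imwrite("pics/fin.png",cv2.resize(np.hstack([im[70:240,90:440],sc[90:300,120:370][:170]]),None,fx=1.3,fy=1.3))
cv2.imwrite("pics/s9c.png",cv2.resize(sc[90:310,110:390],None,fx=2.6,fy=2.6,interpolation=cv2.INTER_CUBIC))
```

```text
top round 164 [-0.7 68.6] want (0, 68)
top thick 29 [-0.6  1.4] want (0, 0)
top jar 355 [ -2.5 -67.6] want (0, -68)
top square 140 [  0.4 -18.5] want (0, -19)
top thin 26 [ 0.5 37.4] want (0, 37)
scene round 91 [-0.4 68.5] want (0, 68)
scene thick 17 [-1.6  2.6] want (0, 0)
scene jar 240 [ -2.1 -67.7] want (0, -68)
scene square 61 [  0.6 -19.2] want (0, -19)
scene thin 12 [-1.4 38.6] want (0, 37)
```

View pics/s9c.png

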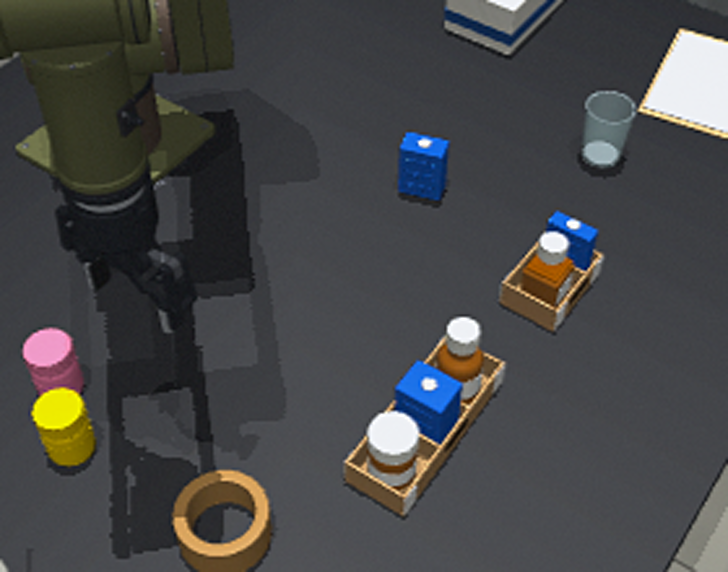

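All five stand upright in their cells, within 3 mm of nominal (round bottle 463,350; thick pack 430,400; jar 393,445; square bottle 547,265; thin pack 573,240). The medium pack stands on the bench (423,165), and the beaker and tape are untouched.

```bash
python3 -c "
from workcell import bot
print(bot.job_done())"
```

```text
the job is handed in; nothing more can be done
None
```

Both kits are made up and the job is handed in (no verdict came back): by the cameras all five items stand upright within 3 mm of cell centre, the medium pack still stands on the bench, and the beaker and tape look unmoved.

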